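Gauge the die's bore with the depth rod and set the height pointer to it

ROBOT

A 6-joint arm with a two-finger parallel gripper is mounted at the origin on the work surface. World frame = base frame: x ahead of the robot, y to its left, z up, the work surface at z = 0. Lengths are in mm, angles in rad, forces in N, time in s.
With the tool pointing down it reaches from about 300 to 775 mm from the base axis. Payload 14.6 kg.
Tool frame: the origin (TCP) lies midway between the tips of the shut fingers; the grasp point (between the pads) lies manip.grasp_offset behind it (manip.grasp_offset is the distance from the TCP to the grasp point, in mm); z points along the fingers, y is the direction in which the jaws open and shut (so a half turn about z gives the same grasp; the last joint's range is limited). The gripper opens to 94 mm and grips with 3 to 60 N. Pads are 16 mm wide; open, the fingers measure 119 mm over their backs; the gripper's body (75 mm by 177 mm) begins 78 mm behind the grasp point.
Start: joints at [1.231, 0.3, 1.521, -0, 1.321, -0.067], TCP at [148.183, 529.652, 184.346] pointing down, gripper open.
Joint ranges: [-3.03, 3.03], [-0.79, 2.21], [0.23, 2.52], [-1.04, 4.18], [0, 3.07], [-2.55, 2.55]. Speed limits (rad/s): [2.22, 2.22, 2.57, 3.14, 3.14, 3.14].

INTERFACE

Orientations are given as [roll, pitch, yaw] about the fixed x, y, z axes, in that order (R = Rz(yaw) Ry(pitch) Rx(roll)).
In Python, from cell import monitor, vision, order, manip gives the robot as it stands.
- The arm moves only by the shell command python3 -m jog 'ROWS' [FORCE]. ROWS is JSON, a list of rows, each a list of 7 numbers: the shift along the tool's x, y, z in cm, then the turn, a rotation vector about the tool's x, y, z in rad, then the opening in per cent of the stroke, from 0 (shut) to 100 (fully open). In form: [[tx, ty, tz, rx, ry, rz, jaw], ...]. A call has 1 to 8 rows; each row shifts and turns the commanded pose from where the row before left it, along the tool's axes as they then stand; what a row does not reach is not made up. A row lasts 1/10 s, in which the tool goes at most 50 mm and 8.59 degrees, less where a joint would pass 70% of its speed; a pose out of reach is approached as far as the arm can. A call is refused whole if a number of a shift passes 5 or a number of a turn 0.15, either way. A call with a gripper value outside its range is refused whole. The fingers move at their own pace and stop on an object; FORCE is the grip in N (left out, the last holds). Time passes only in rows, so rows that do not move let the fingers close. It gives the time, the measured TCP pose, the force and the opening at its end, in the units of the state.
- monitor.read_state(): the state, without advancing time (a new reading comes with each control period).
- vision.camera(name): name is "scene" or "top" or "wrist"; returns a dict with "color" (420x560x3 uint8, blue, green, red), "fx", "fy", "cx", "cy" (pixels), "cam_to_world" (4x4, takes a point from camera to world coordinates); the wrist camera has in their place "tool_from_camera" (4x4, takes a point from camera to tool coordinates, whose origin is the TCP and whose axes are the flange's). Camera axes: x right, y down, z forward; pixel columns grow to the right and rows downward; lengths in mm; the calibration is good to about 2 mm. The wrist camera is an equidistant fisheye: a pixel r from the principal point sees the ray r / f radians off the axis. A picture is of the moment at which its call begins: read the wrist's pose just before it. There is no depth.
- order.sign_off(): hands the job in, once; it reports no verdict.
The state is a dict: "clock": time; "joints": joint angles; "qd": joint speeds; "effort": joint torques, N m; "eef_pos": TCP position; "eef_rot": TCP orientation; "wrist_force": force on the tool from outside, world axes, zero at the start; "moment": the same for the moment, N m; "finger_gap": finger opening in mm.
Only numpy, scipy, OpenCV 4.12 (cv2) and the standard library are available. Lean on these libraries where they do the work, as an engineer would, in place of code of your own. Each camera call takes 0.05 s, during which the arm holds its last target.

TASK

Take the red-knobbed depth rod from its wooden stand and slide it down into the bore of the die, through the snug brass bush, until it bottoms and stays standing there on the bore's floor, never pushing it harder than 20 N. Then read how far it stands out by setting the yellow pointer on the height post level with the top of the rod's knob. Leave the loose things around alone.

Things in the scene. Friction and masses are not known exactly. Their poses are not given: they have to be found in the camera images.
- die: Dark steel die block, 80 x 80 x 40 mm, fixed on the counter. Origin at the centre of its underside, z up. The blind bore runs down its vertical centre line; the bore's floor lies 30 to 54 mm below the bush's top face, differing from start to start, not visible; it is the flat end of a stiff sprung pin that gives 1 mm per 12 N, 2 mm at most. When the push ends the rod stays put, bearing lightly on it.
- bore_mouth (a point): Centre of the bore's mouth, in the top face of the square brass guide bush (50 x 50 x 20 mm) fixed on the die; 60 mm above the counter, bore axis vertical. The hole is 13.6 mm wide with a 2.5 mm chamfer at its rim.
- bush: The brass guide bush, fixed on top of the die. Origin at the centre of its underside, 40 mm above the counter and 20 mm below the mouth. A sprung ball in its wall, 11 mm below the mouth, rubs on the rod: from there on the rod slides against a drag of up to about 8 N and does not fall by its own weight.
- rod: Depth rod, 0.14 kg or so, standing upright at the start in the hole of its wooden stand. Origin at the centre of its lower end, z along the rod to the knob. Shaft 12 mm in diameter and 80 mm long, of steel, its lower end tapered to 8 mm over 4 mm; above it a red round knob 22 mm in diameter, 30 mm high. Full length 110 mm.
- rod_grip (a point): Centre of the red knob, on the rod's axis, 95 mm above the lower end and 15 mm below the top.
- rod_tip (a point): Centre of the rod's lower end.
- rod_top (a point): Centre of the flat top of the red knob, 110 mm above the lower end.
- stand: Wooden block 70 x 70 x 50 mm, fixed, origin at the centre of its underside; the rod stands in a 14 mm wide, 40 mm deep hole at its centre, so its lower end is 10 mm above the counter and its knob spans 90 to 120 mm.
- post: Height post, fixed: an upright aluminium bar (14 x 24 mm, top 174 mm above the counter) on a grey foot (70 x 100 x 18 mm). Origin on the counter straight below the middle of the pointer's yellow grip block; the bar stands 85 mm from there along +x of this body.
- pointer_top (a point): Middle of the top face of the pointer's yellow grip block, 40 (along the post's x) x 16 (along its y) x 16 mm high, hanging below this point and free on both sides. This top face is the reading edge. Axes as the post's, z up.
- pointer (a joint): Height of the pointer's slide, m: 0 at its lowest, with the yellow top face 80 mm above the counter, growing upward to 0.080 (160 mm). Friction of about 5 N holds it wherever it is left.
- beige_case: Bystander: cracked beige calculator case half, 85 x 150 x 22 mm.
- green_board: Bystander: green circuit board, 70 x 120 x 4 mm, with parts on it to 9 mm.
- rocker_switch: Bystander: silver rocker switch, 30 x 20 x 20 mm.
- screwdriver: Bystander: screwdriver, 160 mm long.
- key_tray: Bystander: grey divided tray, 100 x 140 x 25 mm.
- steel_collar: Bystander: steel ring, 40 mm across, 18 mm high.

How it is judged (in metres and radians):
On the way, in this order (a step that is already met when the one before it is completed fails the run):
1. the rod stands bottomed in the die's bore (contact force between rod and die above 0.1 N and horizontal distance between rod_tip and bore_mouth below 0.006 m and z of rod_tip in the frame of bore_mouth below -0.025 m and angle between rod_tip's own z axis and vertical below 0.15 rad), for 0.2 s.
2. the pointer is level with the top of the rod (all of step 1 and z of rod_top in the frame of pointer_top between -0.003 and 0.003 m), for 0.2 s.
At the end, for the whole second after the job is handed in: The released rod rests in the bore on its floor (over 0.1 N), its lower end within 6 mm of the axis and 25 mm or more below the mouth, leaning under 0.15 rad; the pointer's yellow top face is at rest within 3 mm of the height of the top of the rod's knob (all of step 2 and linear speed of rod below 0.02 m/s and velocity of joint pointer between -0.01 and 0.01 m/s); the robot touches nothing.
It fails at once if the rod pushes on the die or the bush with more than 20 N (contact force between rod and die above 20 N or contact force between rod and bush above 20 N).
It fails at once if a bystander is moved by more than 15 mm (distance of any of beige_case, green_board, rocker_switch, screwdriver, key_tray, steel_collar from where it was at the start of the episode above 0.015 m).
It also fails if it takes over 72 s, if anything falls off the work surface, if the arm or the gripper's body presses on something with over 40 N, if the wrist force passes 120 N, or if a joint passes its speed limit or range.

## Working session

There is one attempt and no reset: what is moved stays moved. The work goes in short steps, Python scripts to look and compute and a shell command to move; the robot and the scene stay as the last step left them, time stands still between calls to the robot, and variables do not carry over. Pictures are saved under pics/ and viewed, and the job is handed in when it is done.

```bash
ls; mkdir -p pics; python3 - <<'E'
from cell import monitor, vision, order, manip
import cv2
print(monitor.read_state()); print(manip.grasp_offset)
for n in ["scene","top","wrist"]:
    c=vision.camera(n); cv2.imwrite(f"pics/{n}0.png",c["color"])
    print(n,{k:(v.tolist() if hasattr(v,'tolist') else v) for k,v in c.items() if k!="color"})
E
```

```text
pics
{'clock': 0.0, 'joints': array([ 1.23143940e+00,  3.00469064e-01,  1.52157605e+00, -2.29401779e-05,
        1.32068742e+00, -6.66032760e-02]), 'qd': array([-8.35533280e-04, -6.28825667e-04,  8.27845950e-05,  8.61634811e-04,
       -1.09173460e-03,  6.11760410e-05]), 'effort': array([-1.18031963e-03, -5.31807232e+01, -3.52739275e+01,  7.07697007e-02,
        2.44154624e-02, -1.25396450e-04]), 'eef_pos': array([148.078091  , 529.39843067, 183.7895864 ]), 'eef_rot': array([-3.14045383e+00, -5.36927079e-05,  2.86884466e+00]), 'wrist_force': array([ 0.16384081, -0.53158019, -0.01855857]), 'moment': array([-0.05609261, -0.05358124,  0.02307003]), 'finger_gap': 94.09587526081562}
18.8
scene {'fx': 544.7640788138456, 'fy': 544.7640788138456, 'cx': 288.94740929403895, 'cy': 207.4523338798472, 'cam_to_world': [[-0.7729026108614746, 0.39501680435054964, -0.49657152395621307, 1202.6169103893897], [0.6345077503206362, 0.4868643921083608, -0.6003024058589154, 769.0301608433056], [0.00463345514292857, -0.7790537773335268, -0.6269399836633508, 925.7927951977841], [0.0, 0.0, 0.0, 1.0]]}
top {'fx': 478.64236862170515, 'fy': 478.64236862170515, 'cx': 278.96381467830605, 'cy': 209.28331608055177, 'cam_to_world': [[-0.012120423734875199, -0.9957454528849283, 0.09134598178068054, 424.23004693871593], [-0.9999259828727014, 0.011972873911900918, -0.0021631149650697557, 6.539912557403222], [0.0010602379683166637, -0.09136543848348273, -0.9958168669721215, 1440.5530794619028], [0.0, 0.0, 0.0, 1.0]]}
wrist {'fx': 325.19226210127806, 'fy': 325.19226210127806, 'cx': 278.4503771798344, 'cy': 210.23824025748573, 'tool_from_camera': [[-7.965304945884763e-06, -0.957409687220335, -0.2887329055601609, 84.4519415053141], [0.9999998083663545, -0.0001863617106476811, 0.0005903698553195052, -0.949721759570421], [-0.0006190345767262086, -0.2887328455267459, 0.9574095052328548, -200.7196266837662], [0.0, 0.0, 0.0, 1.0]]}
```

View pics/scene0.png

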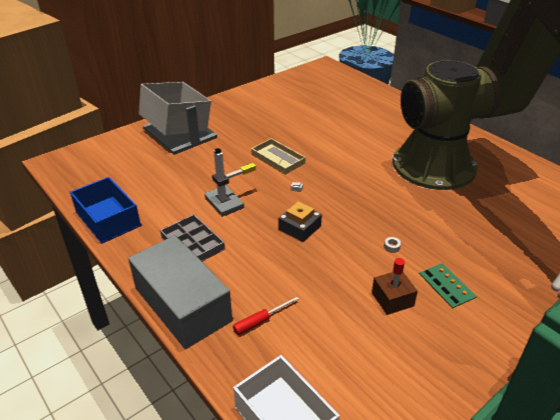

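View pics/top0.png

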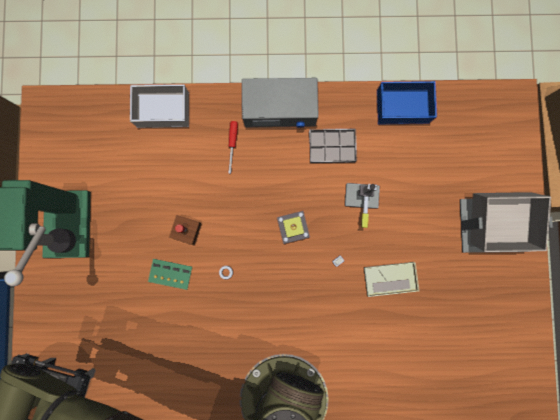

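View pics/wrist0.png

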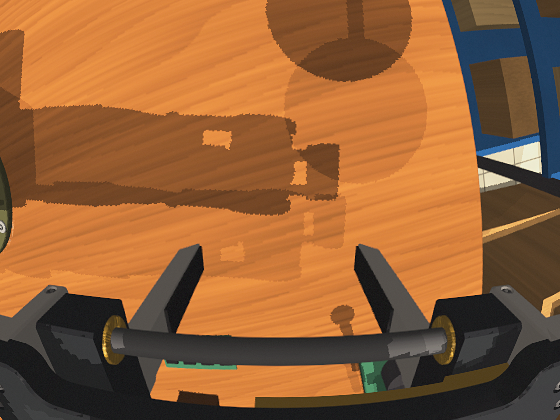

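The top view shows the rod knob at about (180,229), the bush at about (294,227) and the yellow pointer at about (365,218). In the scene view they are at (399,262), (300,209) and (249,168). I'll enlarge crops to measure them.

```bash
cat > h.py <<'E'
import numpy as np, cv2
from cell import monitor, vision, manip
from scipy.spatial.transform import Rotation as R
def ray(c,u,v):
    M=np.array(c["cam_to_world"]); d=M[:3,:3]@np.array([(u-c["cx"])/c["fx"],(v-c["cy"])/c["fy"],1]); return M[:3,3],d
def onz(c,u,v,z):
    o,d=ray(c,u,v); return o+d*(z-o[2])/d[2]
def tri(a,b):
    A=[];B=[]
    for o,d in (a,b):
        d=d/np.linalg.norm(d);P=np.eye(3)-np.outer(d,d);A.append(P);B.append(P@o)
    x=np.linalg.lstsq(np.vstack(A),np.hstack(B),rcond=None)[0]
    return x,[np.linalg.norm(P@x-b) for P,b in zip(A,B)]
def proj(c,p):
    M=np.linalg.inv(np.array(c["cam_to_world"])); q=M[:3,:3]@p+M[:3,3]
    return c["fx"]*q[0]/q[2]+c["cx"],c["fy"]*q[1]/q[2]+c["cy"]
def wpose():
    s=monitor.read_state(); return s["eef_pos"],R.from_euler("xyz",s["eef_rot"]).as_matrix()
def wray(c,pose,u,v):
    p,Rm=pose; T=np.array(c["tool_from_camera"]); x=(u-c["cx"])/c["fx"]; y=(v-c["cy"])/c["fy"]; r=np.hypot(x,y)
    d=np.array([np.sin(r)*x/max(r,1e-9),np.sin(r)*y/max(r,1e-9),np.cos(r)])
    return p+Rm@T[:3,3], Rm@T[:3,:3]@d
def wz(c,pose,u,v,z):
    o,d=wray(c,pose,u,v); return o+d*(z-o[2])/d[2]
def wproj(c,pose,P):
    p,Rm=pose;T=np.array(c["tool_from_camera"]); q=T[:3,:3].T@(Rm.T@(np.array(P)-p)-T[:3,3])
    r=np.arctan2(np.hypot(q[0],q[1]),q[2]); n=np.hypot(q[0],q[1]); return c["cx"]+c["fx"]*r*q[0]/n, c["cy"]+c["fy"]*r*q[1]/n
E
python3 - <<'E'
import cv2,numpy as np
def crop(f,u,v,s,h=25):
    im=cv2.imread(f)[v-h:v+h,u-h:u+h]; return cv2.resize(im,None,fx=s,fy=s,interpolation=cv2.INTER_NEAREST)
a=np.hstack([crop('pics/top0.png',185,230,5),crop('pics/top0.png',294,227,5),crop('pics/top0.png',365,205,5)])
b=np.hstack([crop('pics/scene0.png',399,280,5),crop('pics/scene0.png',300,212,5),crop('pics/scene0.png',240,172,5)])
cv2.imwrite('pics/crops.png',np.vstack([a,b]))
# masks
from h import *
for n in ['top','scene']:
    im=cv2.imread(f'pics/{n}0.png'); hsv=cv2.cvtColor(im,cv2.COLOR_BGR2HSV)
    for nm,lo,hi in [('yel',(22,150,90),(34,255,255)),('red',(0,190,90),(6,255,255)),('gold',(15,150,80),(30,255,255))]:
        m=cv2.inRange(hsv,lo,hi); k,l,st,ce=cv2.connectedComponentsWithStats(m)
        print(n,nm,[(st[i].tolist(),ce[i].round(1).tolist()) for i in range(1,k) if 20<st[i][4]<1500])
E
```

```text
top yel []
top red [([229, 121, 9, 26, 121], [232.7, 133.0])]
top gold []
scene yel [([241, 163, 15, 8, 66], [248.0, 166.5])]
scene red [([395, 258, 10, 9, 66], [399.5, 261.4]), ([233, 309, 37, 24, 383], [251.0, 320.6])]
scene gold [([240, 162, 17, 13, 127], [248.2, 167.8]), ([287, 201, 27, 19, 279], [299.9, 210.1]), ([0, 221, 10, 12, 26], [4.7, 228.0])]
```

View pics/crops.png

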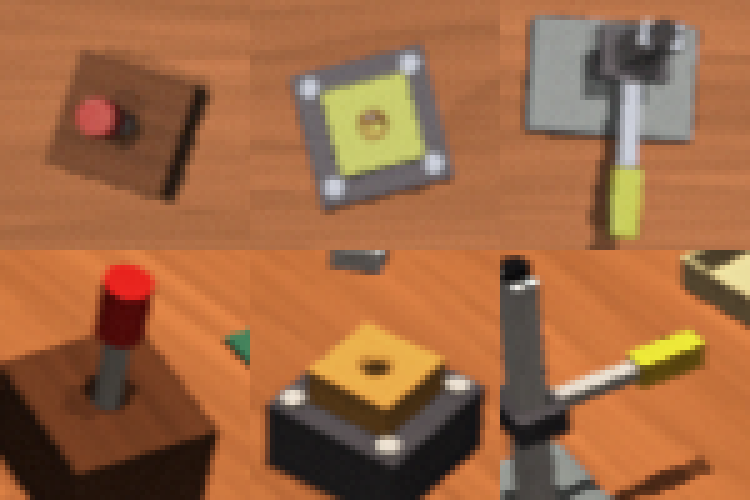

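```bash
python3 - <<'E'
from h import *
t=vision.camera("top"); s=vision.camera("scene")
for n,a,b,z in [("knob",(178.5,227.7),(399.1,260.9),120),("hole",(292.9,226.1),(299.5,209.9),60),("ptr",(364.5,220.1),(247.5,166.5),None)]:
    print(n,tri(ray(t,*a),ray(s,*b)))
    if z: print(onz(t,*a,z),onz(s,*b,z))
# die corners (bolts) orientation via bush corners top
for uv in [(320,92),(407,73),(424,157),(338,177)]:
    print("bush corner",onz(t,(uv[0]-250)/5+269-.5,uv[1]/5+202-.5,60)[:2].round(1))
for z in (100,110,120,130): print(z,onz(t,364.7,213.1,z)[:2].round(1),onz(t,364.3,227.1,z)[:2].round(1), onz(s,247.5,166.5,z)[:2].round(1))
# stand corners
for uv in [(80,50),(205,90),(168,200),(47,160)]: print("stand",onz(t,uv[0]/5+160-.5,uv[1]/5+205-.5,50)[:2].round(1))
for uv in [(535,17),(697,28),(692,140),(527,128)]: print("foot",onz(t,(uv[0]-500)/5+340-.5,uv[1]/5+180-.5,18)[:2].round(1))
for n,uv in [("swt",(338,261)),("collar",(226,272)),("casecorner",(365,268)),("trayBL",(310,163)),("trayBR",(356,163))]: print(n,onz(t,*uv,15)[:2].round(0))
E
```

```text
knob (array([497.60905342, 281.82909856, 119.25172399]), [np.float64(0.13509865279770006), np.float64(0.13509865279780545)])
[497.65479184 281.56887706 120.        ] [498.16088133 282.37229539 120.        ]
hole (array([501.7595681 , -36.20870207,  59.25272416]), [np.float64(0.12082694704787815), np.float64(0.12082694704822863)])
[501.63036545 -36.10176089  60.        ] [502.44475525 -35.60476976  60.        ]
ptr (array([ 514.85295592, -238.3177362 ,   89.3519731 ]), [np.float64(0.42323566576068766), np.float64(0.4232356657608689)])
bush corner [519.9  -6.3]
bush corner [530.3 -56.8]
bush corner [481.6 -65.8]
bush corner [470.7 -16. ]
100 [ 533.5 -237.2] [ 494.2 -235. ] [ 523.9 -225.8]
110 [ 532.7 -235.4] [ 493.6 -233.2] [ 532.1 -213.8]
120 [ 531.9 -233.6] [ 493.1 -231.4] [ 540.3 -201.8]
130 [ 531.1 -231.8] [ 492.6 -229.6] [ 548.5 -189.7]
stand [540.1 305.2]
stand [515.9 232.3]
stand [452.3 253.5]
stand [476.3 323.8]
foot [ 631.8 -200.1]
foot [ 623.9 -297.1]
foot [ 556.5 -292. ]
foot [ 564.9 -193.7]
swt [ 399. -170.]
collar [371. 162.]
casecorner [ 378. -249.]
trayBL [694. -92.]
trayBR [ 692. -231.]
```

The two views agree: knob (497.7, 281.9), hole (501.9, -35.9), and heights within 1 mm of nominal. The pointer is at about (515, -238), z about 89. I'm moving over the rod.

```bash
cat >> h.py <<'E'
def todo(x,y,z,yaw=None):
    p,Rm=wpose(); d=Rm.T@(np.array([x,y,z])-p)/10; print("shift cm",d.round(3),"pos",p.round(2))
    s=monitor.read_state(); print("rot",s["eef_rot"].round(4),"F",s["wrist_force"].round(2),"gap",round(s["finger_gap"],1),"t",round(s["clock"],2))
    if yaw is not None:
        t=R.from_matrix(Rm).inv()*R.from_euler("xyz",[np.pi,0,yaw]); print("rotvec",t.as_rotvec().round(4))
E
python3 -m jog '[[-2,-0.7,0.3,0,0,0,100],[-4,-1.4,0.3,0,0,0,100],[-4.5,-1.6,0.3,0,0,0,100],[-4.5,-1.6,0.3,0,0,0,100],[-4.5,-1.6,0.3,0,0,0,100],[-4.5,-1.6,0.3,0,0,0,100],[-4.5,-1.6,0.3,0,0,0,100],[-4.5,-1.6,0.3,0,0,0,100]]'
python3 -c "
from h import *
todo(497.7,281.9,150,np.pi-.08)"
```

```text
clock: 1.05
eef_pos: [435.9, 326.6, 160.3]
eef_rot: [3.141, 0.0, 2.869]
wrist_force: [-0.5, 1.5, -0.7]
finger_gap: 94.0
shift cm [-7.16  -2.641  1.031] pos [435.86 326.63 160.31]
rot [3.1414e+00 1.0000e-04 2.8688e+00] F [-0.52  1.55 -0.7 ] gap 94.0 t 1.05
rotvec [ 1.000e-04  1.000e-04 -1.928e-01]
```

```bash
python3 -m jog '[[-3.6,-1.3,0.5,0,0,0,100],[-3.6,-1.3,0.5,0,0,0,100],[0,0,0,0,0,-0.1,100],[0,0,0,0,0,-0.09,100],[0,0,0,0,0,0,100],[0,0,0,0,0,0,100],[0,0,0,0,0,0,100]]'
python3 - <<'E'
from h import *
todo(497.7,281.9,150,np.pi-.08)
pose=wpose(); c=vision.camera("wrist"); im=c["color"]; cv2.imwrite("pics/w1.png",im)
print("knob exp",wproj(c,pose,[497.7,281.9,120]),"tcp",wproj(c,pose,pose[0]))
E
```

```text
clock: 1.75
eef_pos: [496.7, 283.8, 150.4]
eef_rot: [3.142, 0.0, 3.057]
wrist_force: [0.2, 0.9, -0.6]
finger_gap: 94.0
shift cm [-0.12  -0.182  0.041] pos [496.66 283.81 150.41]
rot [3.1416e+00 1.0000e-04 3.0571e+00] F [ 0.21  0.9  -0.6 ] gap 94.0 t 1.75
rotvec [ 0.      0.0001 -0.0045]
knob exp (np.float64(277.1427748910854), np.float64(230.57978658933558)) tcp (np.float64(279.7173495390203), np.float64(244.70978384071603))
```

View pics/w1.png

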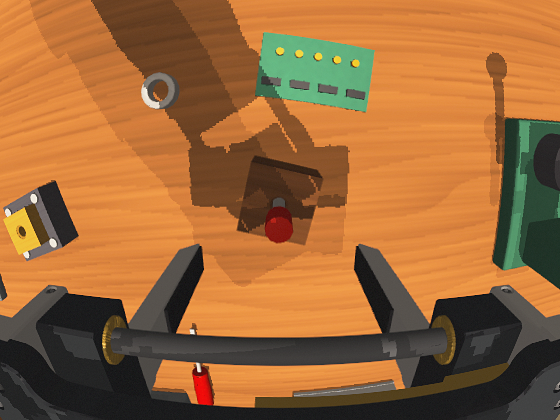

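```bash
python3 - <<'E'
from h import *
im=cv2.imread("pics/w1.png")[190:260,230:330]; cv2.imwrite("pics/w1c.png",cv2.resize(im,None,fx=7,fy=7,interpolation=cv2.INTER_NEAREST))
E
```

```text
(no output)
```

View pics/w1c.png

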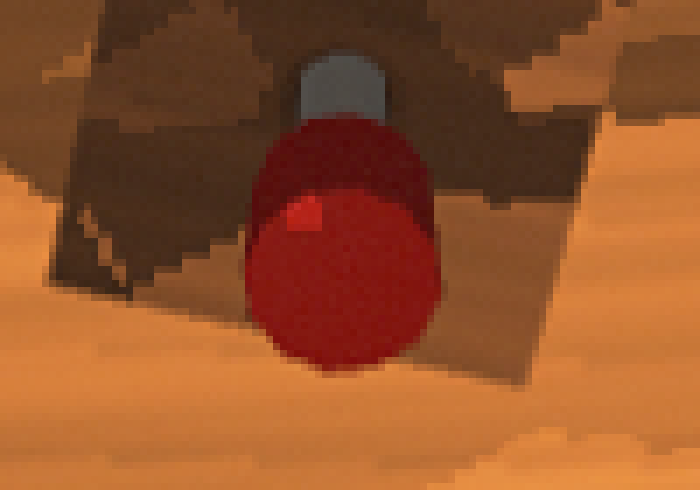

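```bash
python3 - <<'E'
from h import *
pose=wpose(); c=vision.camera("wrist")
p=wz(c,pose,278.6,229.4,120); print(p); h=wz(c,pose,21.5,230.5,60);print("hole",h)
todo(p[0],p[1],86.2,np.pi-.08)
E
```

```text
[496.82977313 283.0836296  120.        ]
hole [499.11438359 -33.1597332   60.        ]
shift cm [-0.023 -0.07   6.421] pos [496.66 283.8  150.41]
rot [3.1416e+00 1.0000e-04 3.0579e+00] F [-0.69  0.03  0.02] gap 93.8 t 1.85
rotvec [ 0.      0.0001 -0.0037]
```

```bash
python3 -m jog '[[-0.02,-0.08,1.0,0,0,0,100],[0,0,1.6,0,0,0,100],[0,0,1.8,0,0,0,100],[0,0,1.4,0,0,0,100],[0,0,0.6,0,0,0,60],[0,0,0,0,0,0,45],[0,0,0,0,0,0,40]]' 40
python3 -m jog '[[0,0,0,0,0,0,20],[0,0,0,0,0,0,15],[0,0,0,0,0,0,10],[0,0,0,0,0,0,5],[0,0,0,0,0,0,0],[0,0,0,0,0,0,0],[0,0,0,0,0,0,0]]' 40
python3 -c "
from h import *
todo(497.7,281.9,150,np.pi-.08)"
```

```text
clock: 2.55
eef_pos: [497.2, 283.0, 86.9]
eef_rot: [3.141, 0.001, 3.059]
wrist_force: [0.2, 0.1, 0.4]
finger_gap: 73.2
clock: 3.25
eef_pos: [496.9, 282.8, 86.3]
eef_rot: [-3.142, -0.0, 3.059]
wrist_force: [-0.0, -0.1, 0.3]
finger_gap: 21.1
shift cm [-0.087 -0.085 -6.368] pos [496.9  282.82  86.32]
rot [-3.1416 -0.      3.0588] F [-0.01 -0.13  0.31] gap 21.1 t 3.25
rotvec [-0.     -0.     -0.0028]
```

```bash
python3 -m jog '[[0,0,-0.5,0,0,0,0],[0,0,-1,0,0,0,0],[0,0,-1.5,0,0,0,0],[0,0,-1.5,0,0,0,0],[0,0,-1.5,0,0,0,0],[0,0,-1.5,0,0,0,0],[0,0,-0.5,0,0,0,0],[0,0,0,0,0,0,0]]'
python3 - <<'E'
from h import *
todo(500.5,-35,166,np.pi-.08)
pose=wpose(); c=vision.camera("wrist"); im=c["color"]; cv2.imwrite("pics/w2.png",im)
E
```

```text
clock: 4.05
eef_pos: [497.2, 283.0, 167.2]
eef_rot: [3.141, 0.001, 3.059]
wrist_force: [-0.2, -0.5, -1.3]
finger_gap: 21.1
shift cm [ -2.96  -31.659   0.105] pos [497.18 282.95 167.25]
rot [3.1408e+00 1.3000e-03 3.0588e+00] F [-0.17 -0.46 -1.26] gap 21.1 t 4.05
rotvec [ 0.0008  0.0013 -0.0028]
```

View pics/w2.png

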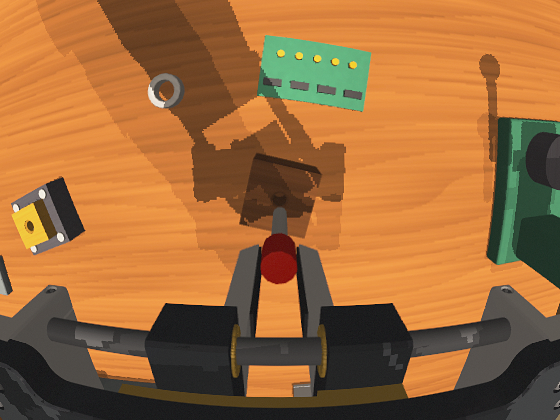

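The knob is held: the pad gap is 21 mm and the wrist reads about 1.3 N of rod weight. The shaft hangs straight from (279,260) to (279,200). I'm moving to the bush.

```bash
python3 -m jog '[[-0.2,-2,0,0,0,0,0],[-0.4,-4,0,0,0,0,0],[-0.4,-4.5,0,0,0,0,0],[-0.5,-4.5,0,0,0,0,0],[-0.5,-4.5,0,0,0,0,0],[-0.4,-4.5,0,0,0,0,0],[-0.4,-4,0,0,0,0,0],[-0.2,-2.5,0,0,0,0,0]]'
python3 -m jog '[[0,-1.1,0,0,0,0,0],[0,0,0,0,0,0,0],[0,0,0,0,0,0,0],[0,0,0,0,0,0,0]]'
python3 - <<'E'
from h import *
todo(501.1,-35,166,np.pi-.08)
pose=wpose()
for n in ["wrist","scene","top"]:
    c=vision.camera(n); cv2.imwrite(f"pics/{n}3.png",c["color"])
    if n=="wrist": print(wproj(c,pose,[501.1,-35,60]))
a=cv2.imread("pics/wrist3.png")[150:300,215:345]; b=cv2.imread("pics/scene3.png")[120:260,240:360]
cv2.imwrite("pics/c3.png",np.hstack([cv2.resize(a,(390,600)[0:2] if 0 else (390,450),interpolation=cv2.INTER_NEAREST),cv2.resize(b,(386,450),interpolation=cv2.INTER_NEAREST)]))
E
```

```text
clock: 4.9
eef_pos: [501.0, -26.1, 165.6]
eef_rot: [-3.141, -0.001, 3.057]
wrist_force: [0.3, 0.6, -1.8]
finger_gap: 20.7
clock: 5.3
eef_pos: [500.7, -33.4, 166.2]
eef_rot: [3.141, -0.0, 3.06]
wrist_force: [-0.0, 0.4, -1.5]
finger_gap: 20.9
shift cm [-0.052 -0.155  0.024] pos [500.71 -33.42 166.24]
rot [ 3.1414e+00 -2.0000e-04  3.0601e+00] F [-0.04  0.45 -1.52] gap 20.9 t 5.3
rotvec [ 0.0002 -0.0002 -0.0014]
(np.float64(277.6393770650647), np.float64(202.96329912137108))
```

View pics/c3.png

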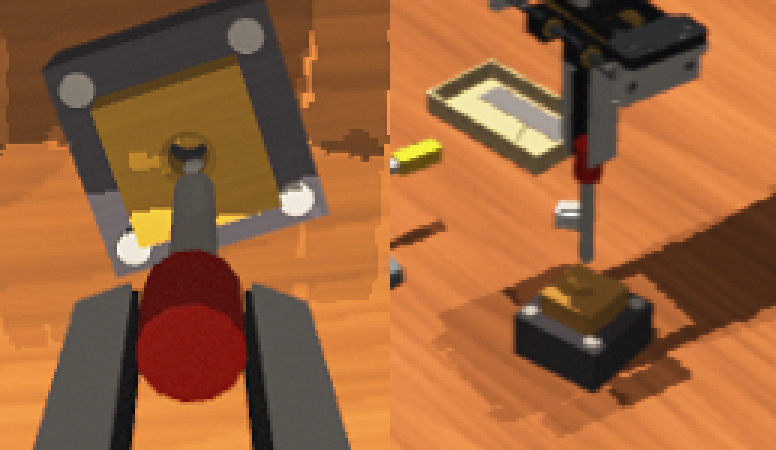

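View pics/wrist3.png

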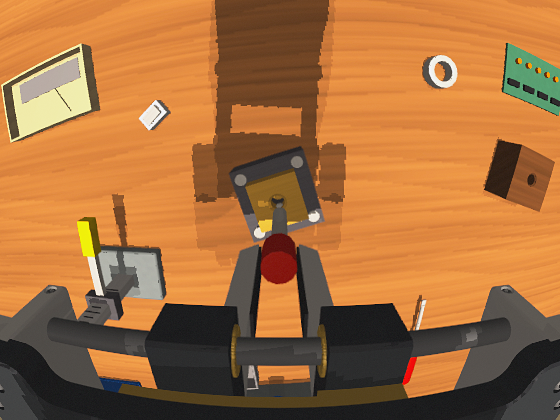

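```bash
python3 - <<'E'
from h import *
a=cv2.imread("pics/wrist3.png")[185:225,255:305]; cv2.imwrite("pics/c4.png",cv2.resize(a,None,fx=15,fy=15,interpolation=cv2.INTER_CUBIC))
E
```

```text
(no output)
```

View pics/c4.png

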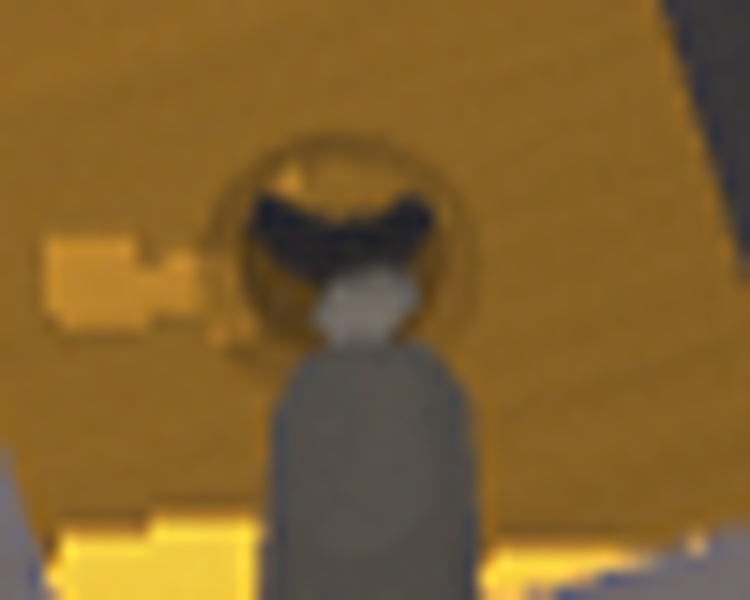

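```bash
cat >> h.py <<'E'
def circ(c,pose,ctr,r):
    return np.array([wproj(c,pose,[ctr[0]+r*np.cos(t),ctr[1]+r*np.sin(t),ctr[2]]) for t in np.linspace(0,2*np.pi,73)])
E
python3 - <<'E'
from h import *
c=vision.camera("wrist"); pose=wpose()
h=wz(c,pose,277.2,201.2,60); print("hole by wrist",h)
k=wz(c,pose,215+191/3-.33,150+354/3-.33,200); print("knobtop by wrist",k, "tcp",pose[0])
im=cv2.imread("pics/wrist3.png")[185:225,255:305]; S=15
im=cv2.resize(im,None,fx=S,fy=S,interpolation=cv2.INTER_CUBIC)
p=pose[0]
for ctr,r,col in [((h[0],h[1],60),9.3,(0,255,0)),((h[0],h[1],60),6.8,(0,255,0)),((p[0],p[1],90),4,(255,0,0)),((p[0],p[1],94),6,(255,0,255))]:
    pts=((circ(c,pose,ctr,r)-[255,185]+.5)*S).astype(int); cv2.polylines(im,[pts],True,col,1)
cv2.imwrite("pics/c5.png",im)
E
```

```text
hole by wrist [499.31840147 -35.83705834  60.        ]
knobtop by wrist [500.77847292 -34.89844772 200.        ] tcp [500.71335818 -33.95275957 166.32701259]
```

View pics/c5.png

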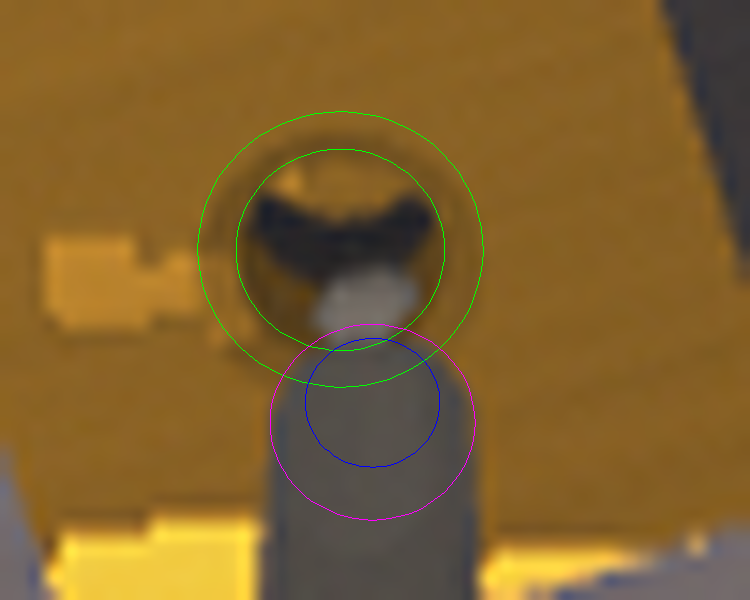

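```bash
python3 -m jog '[[0,-0.17,0.5,0,0,0,0],[0,0,1,0,0,0,0],[0,0,0.8,0,0,0,0],[0,0,0.3,0,0,0,0],[0,0,0,0,0,0,0],[0,0,0,0,0,0,0]]'
python3 - <<'E'
from h import *
for i in range(3):
    pose=wpose(); c=vision.camera("wrist"); print(pose[0].round(2), monitor.read_state()["wrist_force"].round(2))
cv2.imwrite("pics/w6.png",c["color"])
a=c["color"][180:230,250:310]; cv2.imwrite("pics/c6.png",cv2.resize(a,None,fx=12,fy=12,interpolation=cv2.INTER_CUBIC))
s=vision.camera("scene")["color"]; cv2.imwrite("pics/s6.png",cv2.resize(s[180:240,265:335],None,fx=10,fy=10,interpolation=cv2.INTER_CUBIC))
E
```

```text
clock: 6.1
eef_pos: [500.6, -36.3, 140.4]
eef_rot: [-3.142, 0.0, 3.059]
wrist_force: [-0.1, -0.6, -2.1]
finger_gap: 20.6
[500.64 -36.31 140.45] [ 0.54  0.25 -0.92]
[500.67 -36.3  140.57] [-0.57  0.03 -0.97]
[500.73 -36.31 140.65] [ 0.    0.18 -1.29]
```

View pics/c6.png

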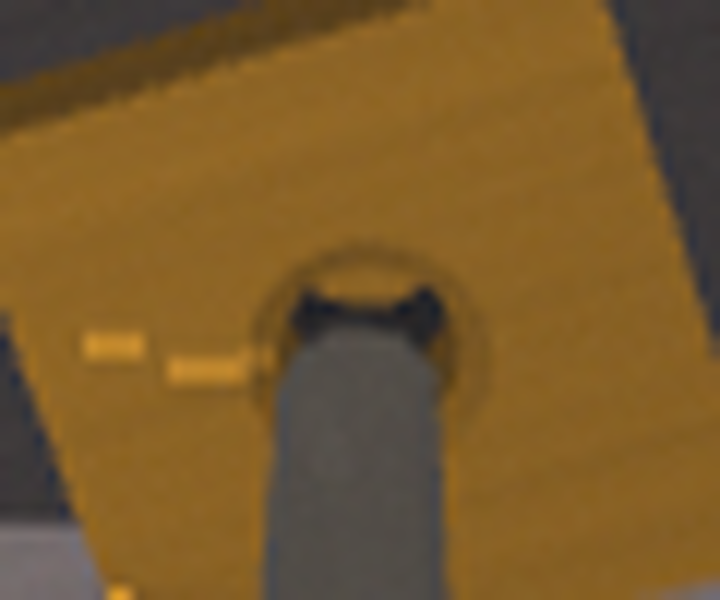

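View pics/s6.png

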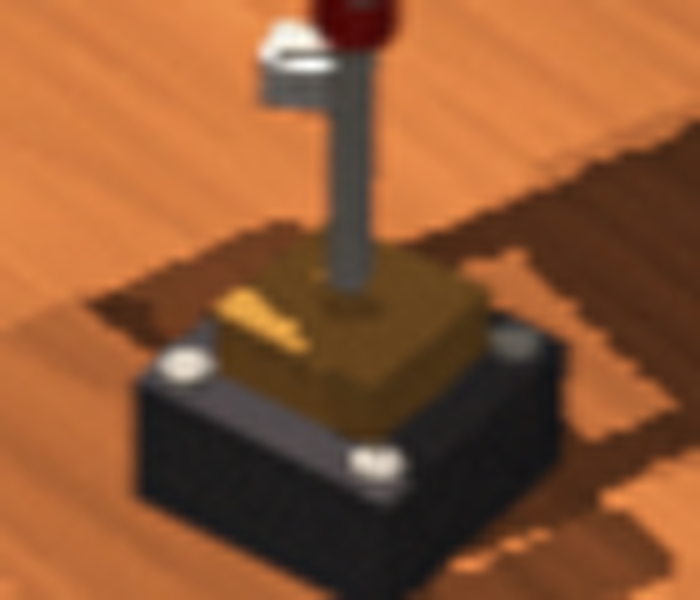

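```bash
python3 - <<'E'
from h import *
c=vision.camera("wrist"); pose=wpose(); p=pose[0]
print(p)
im=cv2.imread("pics/w6.png")[180:230,250:310]; S=12
im=cv2.resize(im,None,fx=S,fy=S,interpolation=cv2.INTER_CUBIC)
h=(p[0],p[1]+0.9)
for ctr,r,col in [((h[0],h[1],60),9.3,(0,255,0)),((h[0],h[1],60),6.8,(0,255,0)),((p[0],p[1],64.3),4,(255,0,0)),((p[0],p[1],68.3),6,(255,0,255))]:
    pts=((circ(c,pose,ctr,r)-[250,180]+.5)*S).astype(int); cv2.polylines(im,[pts],True,col,1)
cv2.imwrite("pics/c7.png",im)
E
```

```text
[500.64480763 -36.28058376 140.57930169]
```

View pics/c7.png

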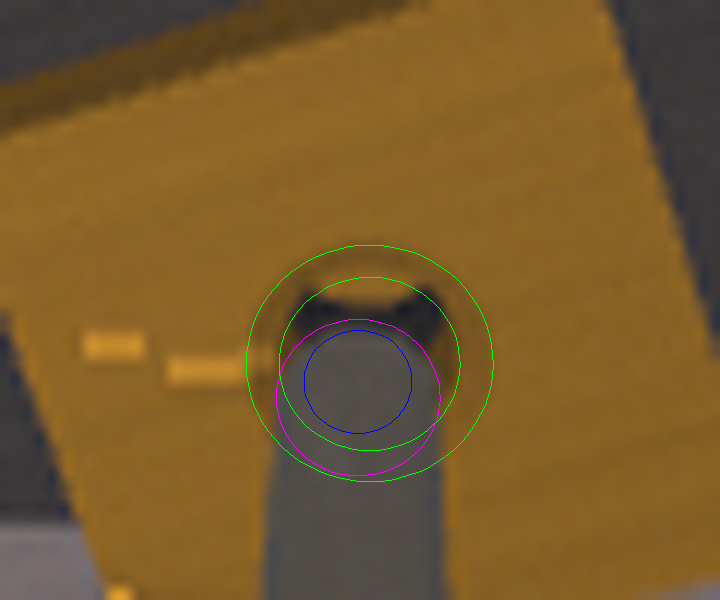

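The overlay confirms x. The rod is 0.9 mm too far toward -y, so I'll correct that and enter the chamfer.

```bash
python3 -m jog '[[0,0.09,0,0,0,0,0],[0,0,0.2,0,0,0,0],[0,0,0.2,0,0,0,0],[0,0,0.2,0,0,0,0],[0,0,0,0,0,0,0]]'
python3 -m jog '[[0,0,0.2,0,0,0,0],[0,0,0,0,0,0,0]]'
python3 -m jog '[[0,0,0.2,0,0,0,0],[0,0,0,0,0,0,0]]'
```

```text
clock: 6.85
eef_pos: [500.5, -35.3, 134.0]
eef_rot: [3.142, -0.001, 3.059]
wrist_force: [-0.2, -0.1, -0.4]
finger_gap: 20.5
clock: 7.05
eef_pos: [500.5, -35.4, 132.1]
eef_rot: [3.142, -0.0, 3.059]
wrist_force: [0.3, 0.0, -1.3]
finger_gap: 20.8
clock: 7.25
eef_pos: [500.5, -35.4, 130.1]
eef_rot: [3.142, -0.0, 3.059]
wrist_force: [0.4, -0.2, -2.3]
finger_gap: 20.9
```

```bash
python3 -m jog '[[0,0,0.1,0,0,0,0],[0,0,0.1,0,0,0,0],[0,0,0,0,0,0,0]]'
python3 -m jog '[[0,0,0.1,0,0,0,0],[0,0,0.1,0,0,0,0],[0,0,0,0,0,0,0]]'
python3 -m jog '[[0,0,0.1,0,0,0,0],[0,0,0.1,0,0,0,0],[0,0,0,0,0,0,0]]'
python3 -m jog '[[0,0,0.1,0,0,0,0],[0,0,0.1,0,0,0,0],[0,0,0,0,0,0,0]]'
```

```text
clock: 7.55
eef_pos: [500.5, -35.4, 128.2]
eef_rot: [3.142, -0.0, 3.059]
wrist_force: [-0.2, 0.3, -1.6]
finger_gap: 20.9
clock: 7.85
eef_pos: [500.5, -35.4, 126.2]
eef_rot: [-3.142, -0.0, 3.059]
wrist_force: [-0.1, -0.6, -1.8]
finger_gap: 20.9
clock: 8.15
eef_pos: [500.7, -35.4, 124.4]
eef_rot: [-3.142, 0.0, 3.059]
wrist_force: [0.2, 0.1, 0.5]
finger_gap: 20.7
clock: 8.45
eef_pos: [500.6, -35.4, 122.3]
eef_rot: [-3.141, -0.0, 3.059]
wrist_force: [-0.2, -0.6, 1.4]
finger_gap: 21.0
```

```bash
for i in 1; do python3 -m jog '[[0,0,0.1,0,0,0,0],[0,0,0.1,0,0,0,0],[0,0,0.1,0,0,0,0]]'; done
python3 -m jog '[[0,0,0.1,0,0,0,0],[0,0,0.1,0,0,0,0],[0,0,0.1,0,0,0,0]]'
python3 -m jog '[[0,0,0.1,0,0,0,0],[0,0,0.1,0,0,0,0],[0,0,0.1,0,0,0,0]]'
python3 -m jog '[[0,0,0.1,0,0,0,0],[0,0,0.1,0,0,0,0],[0,0,0.1,0,0,0,0]]'
python3 -m jog '[[0,0,0,0,0,0,0]]'
```

```text
clock: 8.75
eef_pos: [500.6, -35.4, 119.3]
eef_rot: [-3.142, 0.0, 3.059]
wrist_force: [-0.3, -0.5, 2.2]
finger_gap: 21.2
clock: 9.05
eef_pos: [500.6, -35.4, 116.2]
eef_rot: [-3.142, -0.0, 3.059]
wrist_force: [-0.9, -0.8, 2.2]
finger_gap: 21.1
clock: 9.35
eef_pos: [500.6, -35.4, 113.2]
eef_rot: [-3.142, -0.0, 3.059]
wrist_force: [-0.8, -0.9, 1.3]
finger_gap: 20.8
clock: 9.65
eef_pos: [500.6, -35.4, 110.2]
eef_rot: [3.142, -0.0, 3.059]
wrist_force: [-1.0, -1.7, 2.7]
finger_gap: 21.2
clock: 9.75
eef_pos: [500.4, -35.4, 110.0]
eef_rot: [3.142, -0.001, 3.059]
wrist_force: [-0.3, -0.8, -1.4]
finger_gap: 20.7
```

```bash
cat > ok.py <<'E'
from cell import monitor
import sys
s=monitor.read_state(); f=s["wrist_force"]; print(round(s["eef_pos"][2],2),f.round(1)); sys.exit(1 if f[2]>5 or abs(f[0])>5 or abs(f[1])>5 else 0)
E
J='python3 -m jog'; 
python3 -m jog '[[0,0,0.05,0,0,0,0],[0,0,0.05,0,0,0,0]]' >/dev/null && python3 ok.py && \
python3 -m jog '[[0,0,0.05,0,0,0,0],[0,0,0.05,0,0,0,0]]' >/dev/null && python3 ok.py && \
python3 -m jog '[[0,0,0.05,0,0,0,0],[0,0,0.05,0,0,0,0]]' >/dev/null && python3 ok.py && \
python3 -m jog '[[0,0,0.05,0,0,0,0],[0,0,0.05,0,0,0,0]]' >/dev/null && python3 ok.py && \
python3 -m jog '[[0,0,0.05,0,0,0,0],[0,0,0.05,0,0,0,0]]' >/dev/null && python3 ok.py && \
python3 -m jog '[[0,0,0.05,0,0,0,0],[0,0,0.05,0,0,0,0]]' >/dev/null && python3 ok.py && \
python3 -m jog '[[0,0,0.05,0,0,0,0],[0,0,0.05,0,0,0,0]]' >/dev/null && python3 ok.py && \
python3 -m jog '[[0,0,0.05,0,0,0,0],[0,0,0.05,0,0,0,0]]' >/dev/null && python3 ok.py
```

```text
109.39 [-0.9 -0.9  2.5]
108.38 [-1.9 -0.7  2.1]
107.31 [-1.4 -0.6  1.3]
106.29 [-0.9 -1.2  1.5]
105.3 [-0.9 -1.2  2.5]
104.3 [-1.7 -1.1  1.8]
103.31 [-0.6 -0.3  1.7]
102.3 [-0.8 -1.   1.2]
```

```bash

python3 -m jog '[[0,0,0.05,0,0,0,0],[0,0,0.05,0,0,0,0]]' >/dev/null && python3 ok.py && \
python3 -m jog '[[0,0,0.05,0,0,0,0],[0,0,0.05,0,0,0,0]]' >/dev/null && python3 ok.py && \
python3 -m jog '[[0,0,0.05,0,0,0,0],[0,0,0.05,0,0,0,0]]' >/dev/null && python3 ok.py && \
python3 -m jog '[[0,0,0.05,0,0,0,0],[0,0,0.05,0,0,0,0]]' >/dev/null && python3 ok.py && \
python3 -m jog '[[0,0,0.05,0,0,0,0],[0,0,0.05,0,0,0,0]]' >/dev/null && python3 ok.py && \
python3 -m jog '[[0,0,0.05,0,0,0,0],[0,0,0.05,0,0,0,0]]' >/dev/null && python3 ok.py && \
python3 -m jog '[[0,0,0.05,0,0,0,0],[0,0,0.05,0,0,0,0]]' >/dev/null && python3 ok.py && \
python3 -m jog '[[0,0,0.05,0,0,0,0],[0,0,0.05,0,0,0,0]]' >/dev/null && python3 ok.py
```

```text
101.3 [-0.3 -1.3  2.3]
100.28 [-0.2 -1.2  3.2]
99.29 [-0.9  0.4  1.6]
98.29 [-1.6 -1.   1.8]
97.3 [-0.8 -0.3  1.2]
96.31 [-0.7  0.3  3.1]
95.31 [-0.9 -0.   2. ]
94.3 [-1.1 -0.9  0.3]
```

```bash

python3 -m jog '[[0,0,0.05,0,0,0,0],[0,0,0.05,0,0,0,0]]' >/dev/null && python3 ok.py && \
python3 -m jog '[[0,0,0.05,0,0,0,0],[0,0,0.05,0,0,0,0]]' >/dev/null && python3 ok.py && \
python3 -m jog '[[0,0,0.05,0,0,0,0],[0,0,0.05,0,0,0,0]]' >/dev/null && python3 ok.py && \
python3 -m jog '[[0,0,0.05,0,0,0,0],[0,0,0.05,0,0,0,0]]' >/dev/null && python3 ok.py && \
python3 -m jog '[[0,0,0.05,0,0,0,0],[0,0,0.05,0,0,0,0]]' >/dev/null && python3 ok.py && \
python3 -m jog '[[0,0,0.05,0,0,0,0],[0,0,0.05,0,0,0,0]]' >/dev/null && python3 ok.py && \
python3 -m jog '[[0,0,0.05,0,0,0,0],[0,0,0.05,0,0,0,0]]' >/dev/null && python3 ok.py && \
python3 -m jog '[[0,0,0.05,0,0,0,0],[0,0,0.05,0,0,0,0]]' >/dev/null && python3 ok.py
python3 - <<'E'
from h import *
c=vision.camera("wrist"); cv2.imwrite("pics/w8.png",c["color"]); s=vision.camera("scene")["color"]; cv2.imwrite("pics/s8.png",cv2.resize(s[140:240,240:360],None,fx=6,fy=6,interpolation=cv2.INTER_CUBIC))
E
```

```text
93.31 [-1.2 -1.2  2.3]
92.3 [ 0.3 -0.7  3. ]
91.3 [-1.6 -0.3  2.6]
90.35 [-2.2 -0.6  3.5]
89.8 [-1.6 -0.7  9.4]
```

View pics/s8.png

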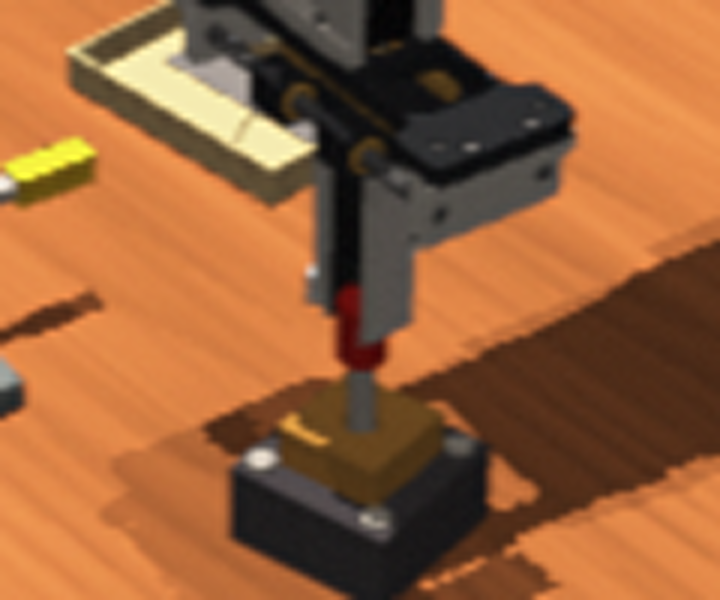

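```bash
python3 ok.py; python3 -m jog '[[0,0,0,0,0,0,0],[0,0,0,0,0,0,0]]'; python3 ok.py
```

```text
89.86 [-1.2 -0.6  7.4]
clock: 14.25
eef_pos: [501.0, -35.4, 89.8]
eef_rot: [-3.142, 0.001, 3.059]
wrist_force: [-2.1, -1.1, 7.2]
finger_gap: 21.2
89.85 [-2.1 -1.1  7.2]
```

```bash
python3 -m jog '[[0,0,0.03,0,0,0,0],[0,0,0,0,0,0,0],[0,0,0,0,0,0,0]]'; python3 ok.py
```

```text
clock: 14.55
eef_pos: [501.1, -35.5, 89.7]
eef_rot: [-3.141, 0.001, 3.059]
wrist_force: [-2.6, -0.5, 8.5]
finger_gap: 21.0
89.69 [-2.6 -0.5  8.5]
```

The rod has bottomed: the push force rose with about 0.6 mm of travel, roughly 46 mm deep. I'll release and rise.

```bash
python3 -m jog '[[0,0,0,0,0,0,10],[0,0,0,0,0,0,30],[0,0,0,0,0,0,50],[0,0,0,0,0,0,60],[0,0,0,0,0,0,60],[0,0,0,0,0,0,60],[0,0,0,0,0,0,60]]'; python3 ok.py
python3 -m jog '[[0,0,-0.5,0,0,0,60],[0,0,-1.5,0,0,0,60],[0,0,-2,0,0,0,60],[0,0,-2,0,0,0,60],[0,0,-1.5,0,0,0,60],[0,0,-0.5,0,0,0,60],[0,0,0,0,0,0,60],[0,0,0,0,0,0,60]]'
python3 - <<'E'
from h import *
c=vision.camera("wrist"); cv2.imwrite("pics/w9.png",c["color"]); s=vision.camera("scene"); t=vision.camera("top")
a=cv2.resize(s["color"][130:230,230:330],None,fx=4,fy=4,interpolation=cv2.INTER_CUBIC);b=cv2.resize(t["color"][170:270,280:380],None,fx=4,fy=4,interpolation=cv2.INTER_CUBIC)
cv2.imwrite("pics/st9.png",np.hstack([a,b]))
E
```

```text
clock: 15.25
eef_pos: [500.6, -35.4, 89.0]
eef_rot: [3.142, -0.0, 3.059]
wrist_force: [-0.3, -1.0, 0.2]
finger_gap: 56.3
88.98 [-0.3 -1.   0.2]
clock: 16.05
eef_pos: [500.3, -35.3, 168.4]
eef_rot: [3.142, -0.001, 3.059]
wrist_force: [0.1, 0.5, -1.0]
finger_gap: 56.3
```

View pics/st9.png

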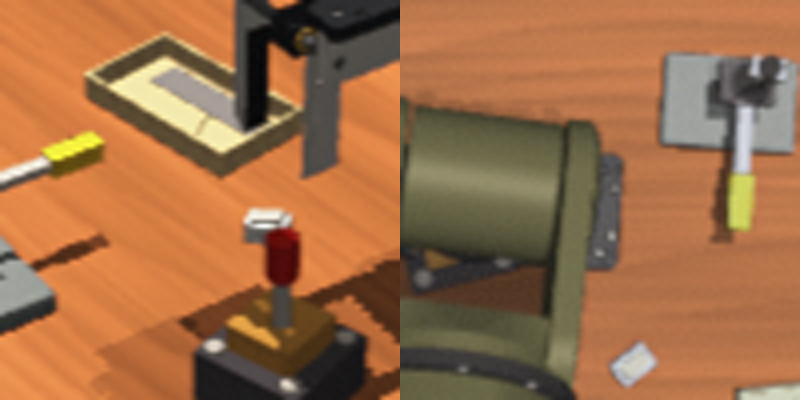

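View pics/w9.png

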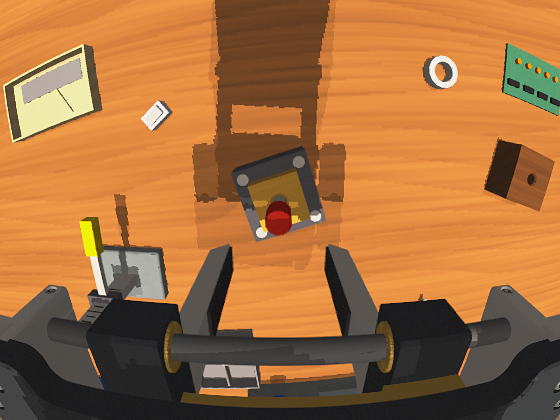

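The rod stands free in the bush, with its knob at (278,215) in the wrist view. Next I go above the pointer.

```bash
python3 -m jog '[[0,-2,0,0,0,0,60],[-0.2,-4,0,0,0,0,60],[-0.3,-4.5,0,0,0,0,60],[-0.4,-4.5,0,0,0,0,60],[-0.4,-3.5,0,0,0,0,60],[-0.2,-1.5,0.5,0,0,0,60],[0,0,1,0,0,0,60],[0,0,0,0,0,0,60]]'
python3 - <<'E'
from h import *
todo(514,-237.8,150)
s=vision.camera("scene"); c=vision.camera("wrist"); pose=wpose(); t=vision.camera("top")
cv2.imwrite("pics/w10.png",c["color"]); cv2.imwrite("pics/s10.png",s["color"]); cv2.imwrite("pics/t10.png",t["color"])
a=cv2.resize(s["color"][150:220,230:330],None,fx=8,fy=8,interpolation=cv2.INTER_CUBIC); cv2.imwrite("pics/s10c.png",a)
for z in (120,122,124,126): print(z,proj(s,np.array([501.9,-35.9,z])))
E
```

```text
clock: 17.0
eef_pos: [498.4, -234.6, 152.0]
eef_rot: [3.14, -0.003, 3.059]
wrist_force: [-1.0, -0.1, 0.2]
finger_gap: 56.5
shift cm [-1.587 -0.191  0.19 ] pos [ 498.35 -234.59  151.95]
rot [ 3.140e+00 -2.900e-03  3.059e+00] F [-1.03 -0.07  0.15] gap 56.5 t 17.0
120 (np.float64(300.0021132165169), np.float64(190.7667265040695))
122 (np.float64(300.0162767472212), np.float64(190.11529142664605))
124 (np.float64(300.0304669069866), np.float64(189.46263157661002))
126 (np.float64(300.04468377098243), np.float64(188.80874349664197))
```

View pics/s10c.png

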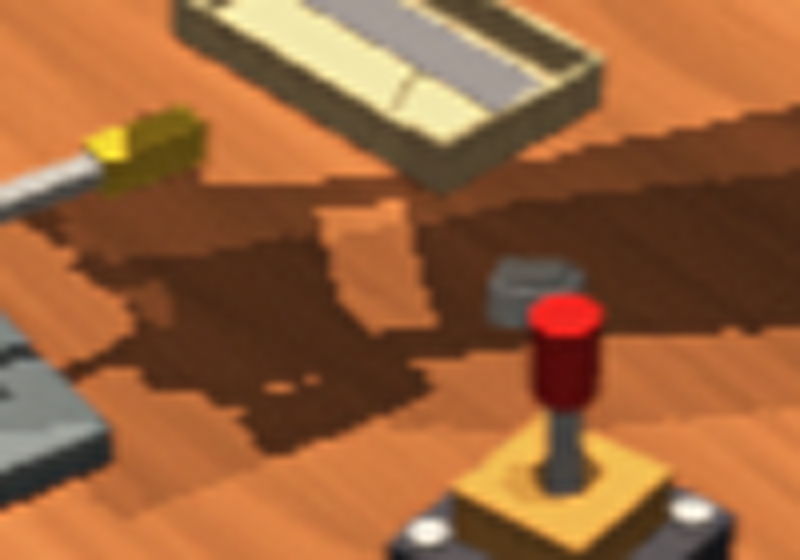

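View pics/w10.png

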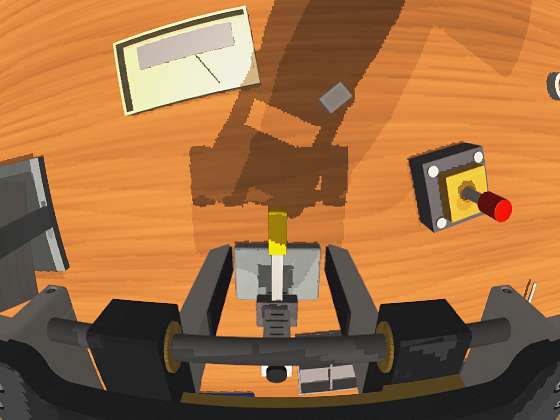

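View pics/t10.png

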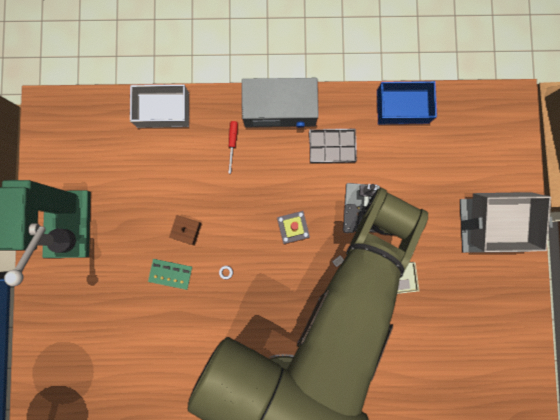

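```bash
python3 - <<'E'
from h import *
im=cv2.imread("pics/w10.png")[195:270,240:320]; cv2.imwrite("pics/w10c.png",cv2.resize(im,None,fx=8,fy=8,interpolation=cv2.INTER_CUBIC))
c=vision.camera("wrist"); pose=wpose(); print(pose[0])
for z in (84,89): print([wz(c,pose,u,v,z).round(1).tolist() for u,v in [(277.5,207),(277.5,254)]])
t=cv2.imread("pics/t10.png")[200:250,270:320]; cv2.imwrite("pics/t10c.png",cv2.resize(t,None,fx=8,fy=8,interpolation=cv2.INTER_CUBIC))
E
```

```text
[ 499.34413944 -234.86613026  154.37405276]
[[493.5, -236.0, 84.0], [538.0, -239.7, 84.0]]
[[492.0, -235.9, 89.0], [535.7, -239.5, 89.0]]
```

View pics/w10c.png

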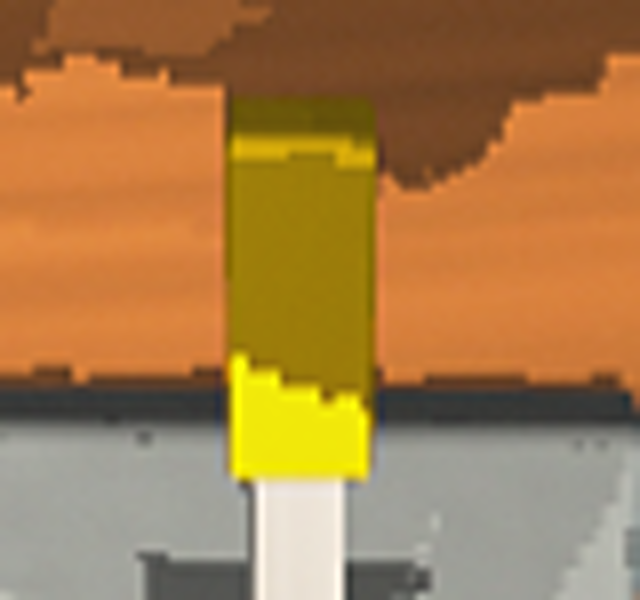

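View pics/t10c.png

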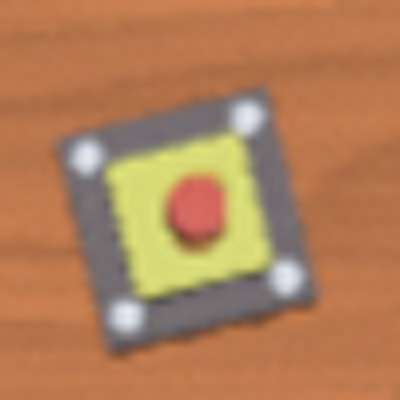

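```bash
python3 -c "
from h import *
todo(515.2,-237.7,150,3.06)"
python3 -m jog '[[-1.5,-0.15,0,0,0,0,60],[0,0,0,0,0,0,60],[0,0,0,0,0,0,60]]'; python3 -c "
from h import *
todo(515.2,-237.7,62,3.06)"
```

```text
shift cm [-1.603 -0.154  0.438] pos [ 499.34 -234.87  154.37]
rot [-3.1415e+00  4.0000e-04  3.0603e+00] F [ 0.19  0.25 -0.66] gap 56.5 t 17.2
rotvec [-0.0001  0.0004  0.0003]
clock: 17.5
eef_pos: [513.8, -238.1, 154.1]
eef_rot: [3.142, -0.0, 3.06]
wrist_force: [0.2, 0.2, 0.1]
finger_gap: 56.3
shift cm [-0.138  0.053  9.209] pos [ 513.78 -238.12  154.09]
rot [ 3.1416 -0.      3.0596] F [0.2  0.18 0.11] gap 56.3 t 17.5
rotvec [ 0.     -0.     -0.0004]
```

```bash
python3 -m jog '[[-0.1,0.05,1,0,0,0,60],[0,0,2,0,0,0,60],[0,0,2,0,0,0,60],[0,0,2,0,0,0,60],[0,0,1.4,0,0,0,60],[0,0,0.8,0,0,0,60],[0,0,0,0,0,0,60]]'; python3 ok.py
python3 - <<'E'
from h import *
c=vision.camera("wrist"); cv2.imwrite("pics/w11.png",c["color"])
E
```

```text
clock: 18.2
eef_pos: [514.4, -238.0, 61.2]
eef_rot: [3.141, -0.001, 3.059]
wrist_force: [0.1, -0.5, -0.7]
finger_gap: 56.1
61.18 [ 0.1 -0.5 -0.7]
```

View pics/w11.png

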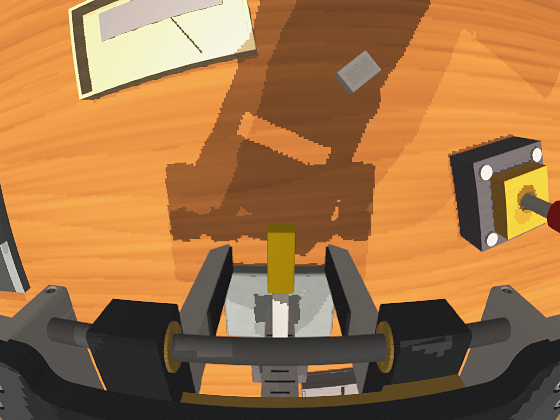

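The yellow block at (281,258) is midway between the fingers, so I'm closing.

```bash
python3 -m jog '[[0,0,0,0,0,0,40],[0,0,0,0,0,0,25],[0,0,0,0,0,0,10],[0,0,0,0,0,0,0],[0,0,0,0,0,0,0],[0,0,0,0,0,0,0],[0,0,0,0,0,0,0]]' 40; python3 ok.py
python3 -m jog '[[0,0,0.1,0,0,0,0],[0,0,0.1,0,0,0,0],[0,0,0.1,0,0,0,0]]' 40; python3 ok.py
```

```text
clock: 18.95
eef_pos: [515.0, -236.9, 62.0]
eef_rot: [3.139, -0.0, 3.059]
wrist_force: [0.1, 9.7, 2.3]
finger_gap: 15.4
62.0 [0.1 9.7 2.3]
clock: 19.25
eef_pos: [515.0, -236.9, 59.1]
eef_rot: [3.139, -0.0, 3.059]
wrist_force: [0.6, 8.5, 4.2]
finger_gap: 15.4
59.15 [0.6 8.5 4.2]
```

```bash
python3 -m jog '[[0,0.09,0,0,0,0,0],[0,0,0,0,0,0,0]]'; python3 ok.py
python3 -m jog '[[0,0,0.1,0,0,0,0],[0,0,0.1,0,0,0,0]]' >/dev/null; python3 ok.py && python3 -m jog '[[0,0,0.1,0,0,0,0],[0,0,0.1,0,0,0,0]]' >/dev/null && python3 ok.py && python3 -m jog '[[0,0,0.1,0,0,0,0]]' >/dev/null && python3 ok.py && python3 -m jog '[[0,0,0.1,0,0,0,0]]' >/dev/null && python3 ok.py
```

```text
clock: 19.45
eef_pos: [515.0, -236.9, 59.0]
eef_rot: [3.141, -0.0, 3.059]
wrist_force: [0.7, 4.1, 1.6]
finger_gap: 15.5
59.0 [0.7 4.1 1.6]
57.27 [-0.5  5.8  3.7]
```

```bash
sed -i 's/f\[2\]>5 or abs(f\[0\])>5 or abs(f\[1\])>5/f[2]>12 or abs(f[0])>12 or abs(f[1])>12/' ok.py
python3 -m jog '[[0,0.06,0,0,0,0,0],[0,0,0.05,0,0,0,0]]' >/dev/null; python3 ok.py && python3 -m jog '[[0,0,0.05,0,0,0,0],[0,0,0.05,0,0,0,0]]' >/dev/null && python3 ok.py && python3 -m jog '[[0,0,0.05,0,0,0,0],[0,0,0.05,0,0,0,0]]' >/dev/null && python3 ok.py && python3 -m jog '[[0,0,0.05,0,0,0,0],[0,0,0.05,0,0,0,0]]' >/dev/null && python3 ok.py  && python3 -m jog '[[0,0,0.05,0,0,0,0],[0,0,0.05,0,0,0,0]]' >/dev/null && python3 ok.py  && python3 -m jog '[[0,0,0.05,0,0,0,0],[0,0,0.05,0,0,0,0]]' >/dev/null && python3 ok.py
```

```text
56.79 [-1.   2.5  3.9]
55.68 [-1.3  1.8  5.6]
54.57 [0.  0.9 3.4]
53.54 [-1.3  0.1  2.8]
52.55 [-0.7  0.7  4.4]
51.53 [-0.4 -0.2  3.8]
```

```bash

python3 -m jog '[[0,0,0.05,0,0,0,0],[0,0,0.05,0,0,0,0]]' >/dev/null; python3 ok.py && python3 -m jog '[[0,0,0.05,0,0,0,0],[0,0,0.05,0,0,0,0]]' >/dev/null && python3 ok.py && python3 -m jog '[[0,0,0.05,0,0,0,0],[0,0,0.05,0,0,0,0]]' >/dev/null && python3 ok.py
python3 - <<'E'
from h import *
c=vision.camera("wrist"); cv2.imwrite("pics/w12.png",c["color"])
s=vision.camera("scene"); cv2.imwrite("pics/s12c.png",cv2.resize(s["color"][100:230,190:330],None,fx=5,fy=4.5,interpolation=cv2.INTER_CUBIC))
E
```

```text
51.14 [-5.1  1.6 15.3]
```

View pics/s12c.png

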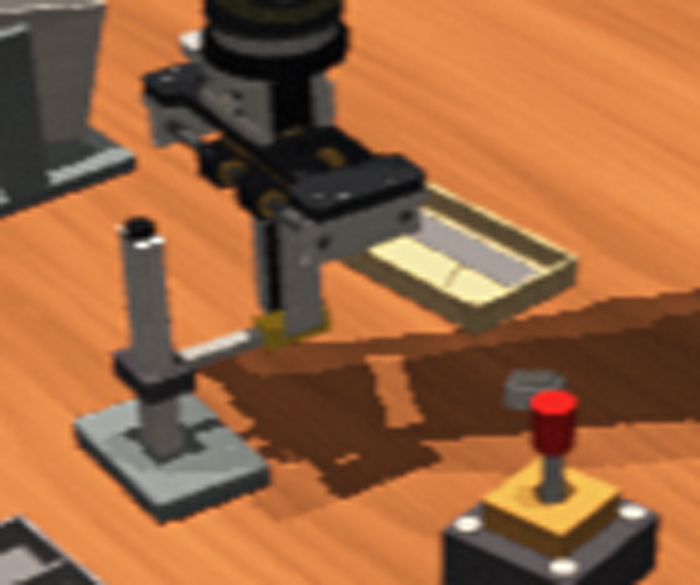

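View pics/w12.png

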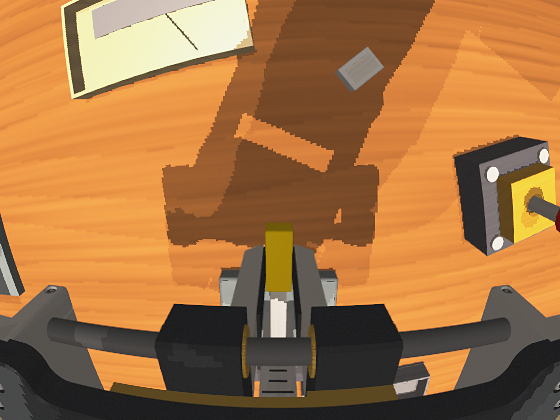

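The stop was hit at TCP z of about 51.2, which corresponds to a top face height of 80 mm. The pointer therefore started at about 90.7, in agreement with the cameras. I'll raise it to about 124 mm while refining the rod-top height.

```bash
python3 -m jog '[[0,0,-0.3,0,0,0,0],[0,0,-0.6,0,0,0,0],[0,0,-0.8,0,0,0,0],[0,0,-0.8,0,0,0,0],[0,0,-0.8,0,0,0,0],[0,0,-0.7,0,0,0,0],[0,0,-0.4,0,0,0,0],[0,0,0,0,0,0,0]]'; python3 ok.py
python3 - <<'E'
from h import *
s=vision.camera("scene"); cv2.imwrite("pics/s13.png",s["color"])
def topface(f,u0,v0):
    im=cv2.imread(f)[v0-14:v0+14,u0-14:u0+14]; hsv=cv2.cvtColor(im,cv2.COLOR_BGR2HSV)
    m=((im[:,:,2]>190)&(im[:,:,1]<70)&(im[:,:,0]<70)).astype(np.uint8); mm=cv2.moments(m,True)
    return m.sum(), mm["m10"]/mm["m00"]+u0-14, mm["m01"]/mm["m00"]+v0-14
for f,u,v,(x,y) in [("pics/scene0.png",399,261,(497.7,281.9)),("pics/s10.png",300,189,(501.9,-35.9)),("pics/s13.png",300,189,(501.9,-35.9))]:
    r=topface(f,u,v); 
    zs=np.arange(110,135,.1); pv=[proj(s,np.array([x,y,z]))[1] for z in zs]
    print(f,r, "z", zs[np.argmin(np.abs(np.array(pv)-r[2]))], "u pred",proj(s,np.array([x,y,120]))[0])
E
```

```text
clock: 21.95
eef_pos: [515.0, -236.8, 95.0]
eef_rot: [-3.141, 0.0, 3.059]
wrist_force: [-1.7, -1.2, 4.3]
finger_gap: 15.3
95.0 [-1.7 -1.2  4.3]
pics/scene0.png (np.uint64(51), 399.3137254901961, 260.98039215686276) z 119.09999999999948 u pred 399.0776601213174
pics/s10.png (np.uint64(35), 300.2285714285714, 189.0) z 125.39999999999912 u pred 300.0021132165169
pics/s13.png (np.uint64(35), 300.2285714285714, 189.0) z 125.39999999999912 u pred 300.0021132165169
```

```bash
python3 - <<'E'
from h import *
pose=wpose(); c=vision.camera("wrist"); print(pose[0]); im=c["color"]; cv2.imwrite("pics/w14.png",im)
cv2.imwrite("pics/w14c.png",cv2.resize(im[170:270,440:560],None,fx=6,fy=6,interpolation=cv2.INTER_CUBIC))
for z in (60,120,124,128):
    print(z,[round(float(q),1) for q in wproj(c,pose,[500.7,-35.4,z])])
E
```

```text
[ 515.04434915 -236.83720655   94.9954072 ]
60 [503.6, 191.4]
120 [547.9, 211.1]
124 [551.3, 212.7]
128 [554.8, 214.3]
```

View pics/w14c.png

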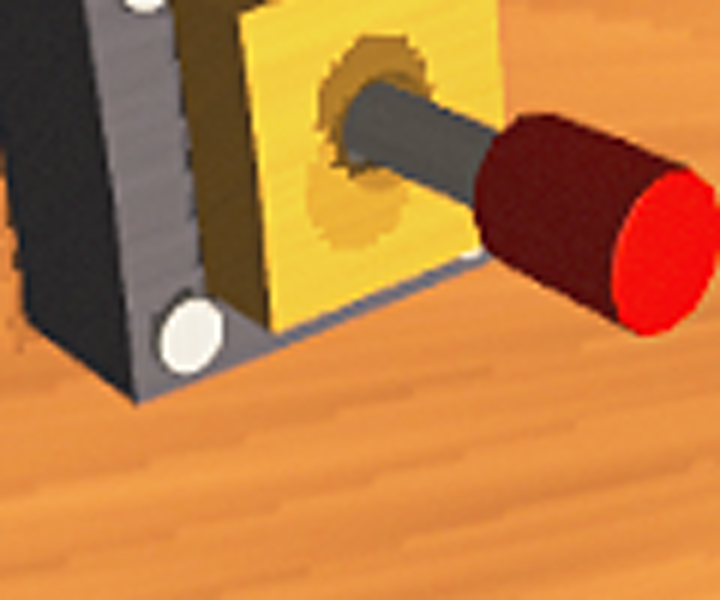

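```bash
python3 - <<'E'
from h import *
from scipy.optimize import least_squares
pose=(np.array([ 515.04,-236.84,94.995]),wpose()[1]); c=vision.camera("wrist")
img=cv2.imread("pics/w14.png")
def model(x,y,yaw,T):
    o=[]
    for a,b in [(-25,-25),(-25,25),(25,-25),(25,25)]:
        o.append(wproj(c,pose,[x+a*np.cos(yaw)-b*np.sin(yaw),y+a*np.sin(yaw)+b*np.cos(yaw),60]))
    return np.array(o)
print(model(500.7,-35.4,np.radians(11.6),124))
obs={ (484.8,224.8):None,(479.5,172):None}
P=model(500.7,-35.4,np.radians(11.6),124)
def knobext(x,y,T):
    q=circ(c,pose,(x,y,T),11); return q
def res(p):
    x,y,yaw,T=p; M=model(x,y,yaw,T); r=[]
    for o in obs: r+=list(M[np.argmin(np.linalg.norm(P-o,axis=1))]-o)
    q=knobext(x,y,T); r+=[q[:,0].min()-(612/6+440-.5), q[:,1].min()-(168/6+170-.5), q[:,1].max()-(335/6+170-.5)]
    b=knobext(x,y,T-30); r+=[b[:,0].min()-(475/6+440-.5), b[:,1].min()-(114/6+170-.5)]
    return r
s=least_squares(res,[500.7,-35.4,.2,124]); print(s.x, np.round(s.fun,2))
s2=least_squares(lambda p:res([500.7,-35.4,p[0],p[1]]),[.2,124]); print(s2.x,np.round(s2.fun,2))
E
```

```text
[[479.75240596 171.06557756]
 [521.19967314 158.37537148]
 [484.04543891 224.77305699]
 [523.81601275 209.69880419]]
[ 5.00305496e+02 -3.50180489e+01  2.34740530e-01  1.23737633e+02] [ 0.37  0.06  0.01 -0.26  0.4   0.05  0.81 -0.7  -0.67]
[  0.22540043 123.76667365] [-0.23  0.36 -0.19 -0.12  0.01  0.62  1.37 -1.06 -0.16]
```

The wrist-camera fit puts the rod top at 123.75 mm, and the arm estimate is 123.4–123.9. The pointer is now at about 123.8, so I release it and back away.

```bash
python3 -m jog '[[0,0,0,0,0,0,5],[0,0,0,0,0,0,25],[0,0,0,0,0,0,45],[0,0,0,0,0,0,60],[0,0,0,0,0,0,60],[0,0,0,0,0,0,60],[0,0,0,0,0,0,60]]'; python3 ok.py
python3 -m jog '[[0,0,-0.5,0,0,0,60],[0,0,-1.5,0,0,0,60],[0,0,-2,0,0,0,60],[0,0,-2,0,0,0,60],[0,0,-2,0,0,0,60],[0,0,-1,0,0,0,60],[0,0,0,0,0,0,60],[0,0,0,0,0,0,60]]'
python3 -m jog '[[2,0,0,0,0,0,60],[3,0,0,0,0,0,60],[3,0,0,0,0,0,60],[2,0,0,0,0,0,60],[0,0,0,0,0,0,60],[0,0,0,0,0,0,60],[0,0,0,0,0,0,60],[0,0,0,0,0,0,60]]'
python3 - <<'E'
from h import *
pose=wpose(); c=vision.camera("wrist"); print(pose[0]); cv2.imwrite("pics/w15.png",c["color"])
s=vision.camera("scene"); cv2.imwrite("pics/s15.png",s["color"]); t=vision.camera("top"); cv2.imwrite("pics/t15.png",t["color"])
cv2.imwrite("pics/s15c.png",cv2.resize(s["color"][120:220,200:330],None,fx=6,fy=6,interpolation=cv2.INTER_NEAREST))
cv2.imwrite("pics/t15c.png",cv2.resize(t["color"][170:260,260:390],None,fx=6,fy=6,interpolation=cv2.INTER_NEAREST))
E
```

```text
clock: 22.8
eef_pos: [515.0, -236.7, 94.5]
eef_rot: [3.142, -0.0, 3.059]
wrist_force: [-0.0, -0.0, 0.7]
finger_gap: 55.8
94.52 [-0.  -0.   0.7]
clock: 23.6
eef_pos: [514.8, -236.7, 183.8]
eef_rot: [3.141, -0.001, 3.059]
wrist_force: [-0.6, 0.0, -0.1]
finger_gap: 56.4
clock: 24.4
eef_pos: [415.9, -228.4, 184.1]
eef_rot: [3.141, -0.001, 3.059]
wrist_force: [-0.2, 0.9, -0.2]
finger_gap: 56.3
[ 415.86949936 -228.44333183  184.09174392]
```

View pics/s15c.png

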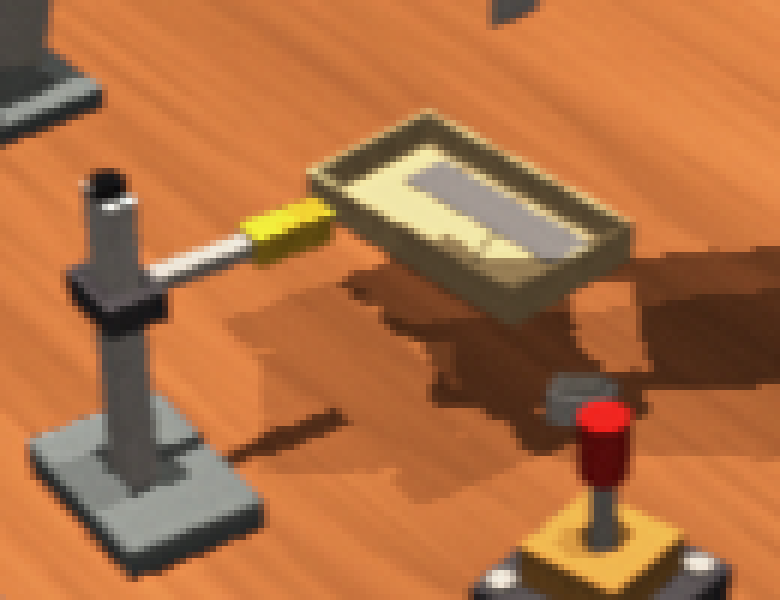

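View pics/w15.png

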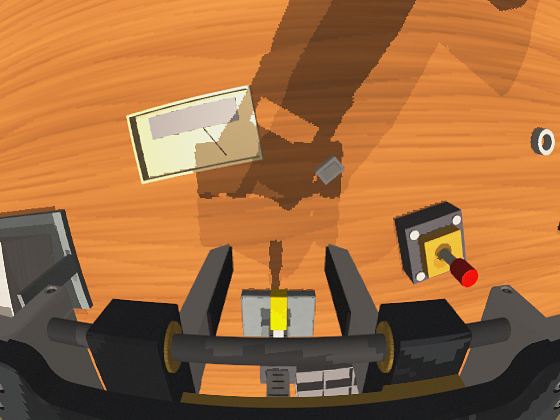

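View pics/t15c.png

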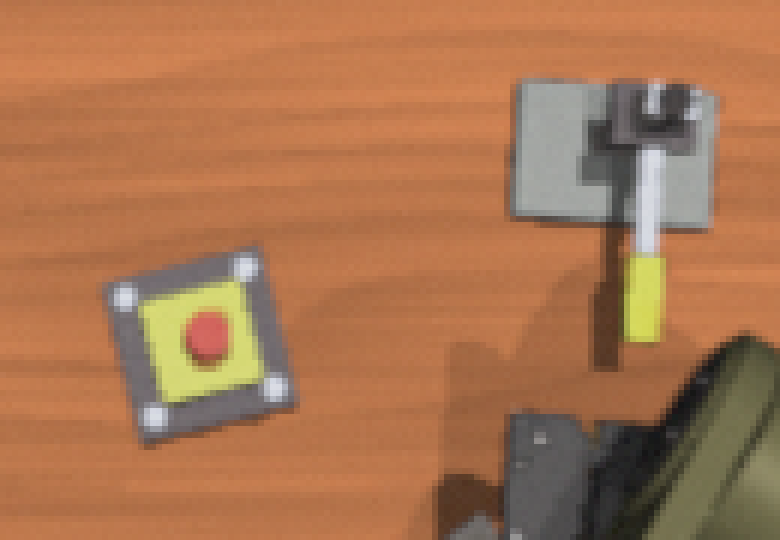

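```bash
python3 - <<'E'
from h import *
s=vision.camera("scene"); t=vision.camera("top")
print(tri(ray(t,367,219.2),ray(s,247.3,155.7)))
print("knob",tri(ray(t,260+206/6-.5,170+333/6-.5),ray(s,200+604/6-.5,120+416/6-.5)))
for z in (115,120,124,128): print(z,proj(s,np.array([516,-237.4,z])))
# project model block corners on scene, post yaw -.083
im=cv2.imread("pics/s15.png")[140:175,225:265]; S=18
im=cv2.resize(im,None,fx=S,fy=S,interpolation=cv2.INTER_NEAREST)
y=-.083; ex=np.array([np.cos(y),np.sin(y),0]); ey=np.array([-np.sin(y),np.cos(y),0])
for T,col in ((124,(255,0,0)),(121,(0,255,0))):
    q=np.array([proj(s,np.array([516,-237.4,T])+a*20*ex+b*8*ey) for a,b in ((-1,-1),(-1,1),(1,1),(1,-1))])
    cv2.polylines(im,[((q-[225,140]+.5)*S).astype(int)],True,col,1)
cv2.imwrite("pics/ov.png",im)
E
```

```text
(array([ 514.39810592, -238.53120184,  123.95708581]), [np.float64(0.2982941727558662), np.float64(0.2982941727552407)])
knob (array([500.93305783, -36.65833529, 125.0351693 ]), [np.float64(0.06874818386866603), np.float64(0.06874818386839364)])
115 (np.float64(247.0972801437366), np.float64(158.8883846951027))
120 (np.float64(247.01552681693235), np.float64(157.32027115049667))
124 (np.float64(246.94986926273924), np.float64(156.06089120767854))
128 (np.float64(246.88398385953698), np.float64(154.79714088470132))
```

View pics/ov.png

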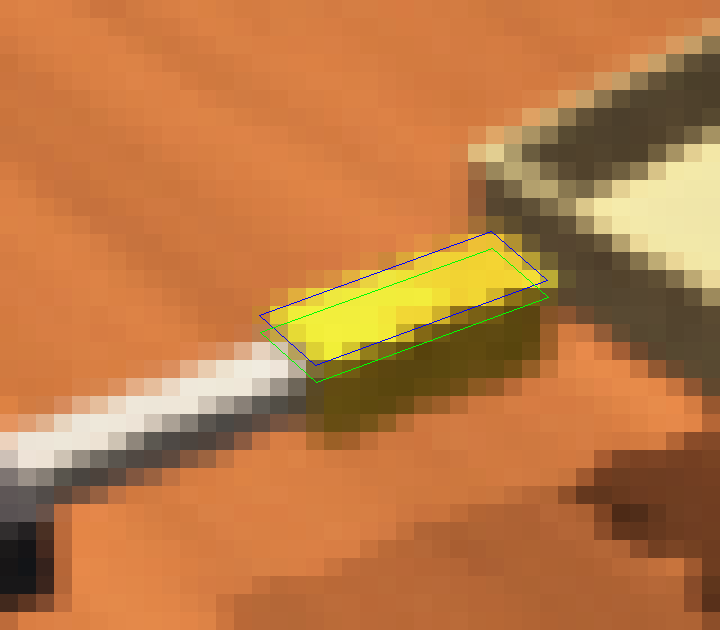

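Triangulation puts the pointer top at 124.0 and the knob top at 125.0, both within tolerance and in line with the other estimates. The arm is clear of everything, so I'm handing in.

```bash
python3 -c "
from cell import order,monitor
print(monitor.read_state()['clock'], monitor.read_state()['wrist_force']); print(order.sign_off())"
```

```text
24.65 [-0.66272816  0.28115488  0.60832083]
the job is handed in; nothing more can be done
None
```

I put the rod in the die's bore, bottomed it, and set the yellow pointer level with the top of its knob. I handed the job in at 24.65 s; the sign-off gives no verdict.

- **Rod:** it reached the floor about 46 mm below the bush's top face. Drag on the way down was about 3–4 N. The force then rose as the sprung pin gave about 0.6 mm, to about 10–11 N in all by the wrist reading, well under 20 N. After I let go, the pictures show it standing upright in the bush.
- **Pointer:** I slid it down to its lower stop to get an exact zero at 80 mm, then raised it to about 123.8 mm and released it.
- **Height check:** the arm put the rod's top at 123.4–123.9 mm and the wrist-camera fit at 123.75 mm. Triangulating from the two fixed cameras disagreed slightly, giving 125.0 mm for the rod and 124.0 mm for the pointer. That is a 1 mm difference, inside the 3 mm limit.
- **Not measured directly:** I could not sense the light contact on the bore's floor after release. I relied on the statement that the rod stays put and bears lightly.
- **Surroundings:** I touched none of the loose things, though I did not measure their positions again at the end. The arm was clear of everything.

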